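# Square a gel cassette into the casting stand and hold it for clamping

### The arm

A 7-joint arm with a two-finger parallel gripper is mounted at the origin on a cart in front of the work surface, level with it; the furniture and walls round the work are solid. World frame = base frame: x ahead of the robot, y to its left, z up, the work surface at z = 0. Lengths are in m, angles in rad, forces in N, time in s.
With the tool pointing down it reaches from about 0.425 to 0.925 m from the base axis. Payload 6.8 kg.
Tool frame: the origin (TCP) lies at the very end of the fingers, on their centre line; the grasp point (between the pads) lies 19 mm behind it; z points along the fingers, y is the line along which they close (so a half turn about z gives the same grasp; the last joint's range is limited). The gripper opens to 85 mm and grips with 20 to 120 N. Pads are 22 mm wide; open, the fingers measure 114 mm over their backs; the gripper's body (76 mm by 85 mm) begins 54 mm behind the grasp point. The pads swing forward as they close: fully open they stand 13 mm farther back than shut.
Start: joints at [1.043, 0.477, 0.022, 1.555, -0.011, 1.109, -0.083], TCP at [0.275, -0.616, 0.197] pointing down, gripper open.
Joint ranges: [-2.96, 2.96], [-0.34, 2.1], [-1.41, 1.46], [0.24, 2.44], [-1.37, 4.51], [0.17, 1.92], [-2.96, 2.96]. Speed limits (rad/s): [2.39, 2.39, 3.14, 3.14, 3.14, 3.14, 3.14].

### API

Orientations are given as a unit quaternion [w, x, y, z].
In Python, from station import bot gives the robot as it stands. The module is installed in compiled form; this text tells all that it offers.
- The arm moves only by the shell command python3 -m jog 'ROWS' [OPENING] [FORCE]. ROWS is JSON, a list of rows, each a list of 4 numbers: the shift along the tool's x, y, z in cm, then the turn about the tool's z in rad. In form: [[x, y, z, spin], ...]. A call has 1 to 20 rows; each row is the pose to reach, as a shift and turn from the pose commanded when the call began, along the tool's axes at that moment; what a row does not reach only later rows make up. A row lasts 1/12 s, in which the tool goes at most 41.7 mm and 7.16 degrees, less where a joint would pass 70% of its speed; a pose out of reach is approached as far as the arm can. A call with a gripper value outside its range is refused whole. OPENING is the closure, from -1 (fully open) to 1 (shut), set as the call begins (- or left out, the last holds). The fingers move at their own pace and stop on an object; FORCE is the grip in N (left out, the last holds). Time passes only in rows, so rows that repeat a pose let the fingers close. It gives the time, the measured TCP pose, the force, the opening and the grip force at its end, in the units of the state.
- bot.get_obs(): the state, without advancing time (a new reading comes with each control period).
- bot.read_camera(name): name is "scene" or "top" or "wrist"; returns a dict with "pixels" (384x512x3 uint8, red, green, blue), "depth" (384x512 float32, m along the optical axis (not along the pixel's ray), 0 where there is no reading), "fovy" (degrees; the focal length in pixels is half the picture's height over the tangent of half this angle, whatever the lens; pixels are square), "cx", "cy" (the principal point, pixels), "distortion" ([k1, k2, p1, p2, k3] as OpenCV has them; the pictures are not rectified), "pose" (4x4, takes a point from camera to world coordinates). Camera axes: x right, y down, z forward; pixel columns grow to the right and rows downward; lengths in m; the calibration is good to about 2 mm. A picture is of the moment at which its call begins.
- bot.hand_in(): hands the job in; it is judged then, once.
The state is a dict: "t": time; "q": joint angles; "joint_vel": joint speeds; "joint_torque": joint torques, N m; "eef_pos": TCP position; "tool_rot": TCP orientation; "contact_force": force on the tool from outside, world axes, zero at the start; "torque": the same for the moment, N m; "gripper_width": opening from 0.0 (shut) to 1.0 (fully open); "grasp_force": force on a finger pad.
Only numpy, scipy, OpenCV 4.12 (cv2) and the standard library are available. Lean on these libraries where they do the work, as an engineer would, in place of code of your own. Each camera call takes 0.05 s, during which the arm holds its last target. There are 200 camera calls.

### The job

Draw the tall gel cassette up out of the slotted rack and stand it upright on the rubber gasket of the casting stand, white ceramic plate towards the back wall. Press it gently into the corner until its back lies flat on the back wall and its right-hand edge touches the side guide, and finish still gripping it, pressed square against both, so that the clamps can be fitted. It is glass, so do not slam or force it, and leave the two short cassettes in the rack and the clamps where they lie.

Things in the scene. Friction and masses are not known exactly. Their poses are not given: they have to be found in the camera images.
- cassette: The tall gel cassette: a flat glass-and-ceramic sandwich 8 mm thick (its x), 100 mm wide (its y), 105 mm tall (its z), 0.13 to 0.25 kg, standing upright in one of the rack's grooves. Origin: centre of its underside. +x side: opaque white ceramic plate (the back); -x side: clear glass plate, facing the robot. It can be gripped across its 8 mm thickness at the middle of the top edge.
- cassette_corner (a point): The point of the tall cassette that belongs in the stand's corner: bottom of the back (ceramic) face at the right-hand (-y) edge; in the cassette's frame x = +4, y = -50, z = 0 mm. Axes as the cassette's.
- short_a: A short gel cassette, same build and width but only 75 mm tall, in another groove of the rack. Origin: centre of its underside. Stays there.
- short_b: The other short gel cassette, 75 mm tall, in another groove of the rack. Origin: centre of its underside. Stays there.
- rack: White slotted rack, fixed, 136 (its x) x 128 (its y) x 55 mm tall. Origin: centre of underside. Its toothed side walls form five upright grooves, open at the top at z = 55 mm, 11 mm wide, at x = -45, -22.5, 0, 22.5, 45 mm. Cassettes stand on its floor at z = 10 mm in grooves -45, 0 and 45 (which holds the tall one varies), so the tall one's top edge is at z = 115 mm.
- stand: Gel casting stand, fixed: grey base 125 (its x) x 160 mm (its y), top 19 mm up, on it a black rubber gasket sheet from x = -32 to +20, y = -55 to +65 mm, gasket top at z = 22.6 mm. Aluminium back wall on the far side, side guide on the right, open to the robot and to the left. Origin: centre of the underside; +x points to the back wall, -y to the side guide.
- back_wall: The stand's back wall, a rigid upright plate 6 mm thick and 118 mm wide, its top 55 mm above the gasket (78 mm above the bench). Its flat front face, looking along the stand's -x, lies at x = +20 mm in the stand's frame. Origin: on that face, at its bottom middle.
- side_guide: The stand's side guide, a rigid upright plate 6 mm thick and 56 mm deep, its top 85 mm above the gasket (108 mm above the bench). Its flat inner face, looking along the stand's +y, lies at y = -53 mm in the stand's frame and spans x = -36 to +20 mm. Origin: on that face, at its bottom middle. High friction on guide, wall and gasket (about 1): drag can feel like a stop.
- stand_corner (a point): The corner of the stand where back wall face, side guide face and gasket top meet: x = +20, y = -53, z = +22.6 mm in the stand's frame. Axes as the stand's.
- clamp_a: Small loose C-shaped screw clamp, 44 x 80 x 14 mm, lying flat on the bench to the right of the stand. Origin: middle of its underside.
- clamp_b: A second screw clamp of the same kind. Origin: middle of its underside.

How it is judged:
By the outcome, as a careful person would: the job done as asked, in the order asked, and still so for the second after the job is handed in, while the arm keeps its last pose, push and grip.
It also fails if it takes over 56 s, if anything falls off the work surface, if the arm or the gripper's body presses on something with over 40 N, if the wrist force passes 120 N, or if a joint passes its speed limit or range.

## Working session

There is one attempt and no reset: what is moved stays moved. The work goes in short steps, Python scripts to look and compute and a shell command to move; the robot and the scene stay as the last step left them, time stands still between calls to the robot, and variables do not carry over. Pictures are saved under pics/ and viewed, at most 10 in all, crops included, and the job is handed in when it is done.

```bash
mkdir -p pics
python3 - <<'E'
from station import bot
import cv2,pickle,numpy as np
o=bot.get_obs();print({k:np.round(v,3) for k,v in o.items()})
d={}
for n in("scene","top"):
    c=bot.read_camera(n);d[n]=c
    cv2.imwrite(f"pics/{n}0.png",c["pixels"][:,:,::-1])
    print(n,c["fovy"],c["cx"],c["cy"],c["distortion"],np.round(c["pose"],3).tolist())
pickle.dump(d,open("d0.pkl","wb"))
E
```

```text
{'t': np.float64(0.0), 'q': array([ 1.043,  0.478,  0.022,  1.556, -0.012,  1.109, -0.083]), 'joint_vel': array([-0.001,  0.   ,  0.002, -0.   , -0.001, -0.001,  0.001]), 'joint_torque': array([-1.0000e-03, -5.9644e+01,  1.6080e+00, -2.8119e+01,  1.2000e-02,
        9.0000e-03, -0.0000e+00]), 'eef_pos': array([ 0.275, -0.616,  0.196]), 'tool_rot': array([-0.001,  0.978,  0.208, -0.   ]), 'contact_force': array([-0.204, -0.329,  0.951]), 'torque': array([-0.008,  0.001,  0.009]), 'grasp_force': np.float64(0.0), 'gripper_width': np.float64(0.999)}
scene 46.62531101654132 252.86914560363425 195.07809502332992 [-0.13149769  0.          0.          0.          0.        ] [[-0.637, -0.591, 0.494, 0.0], [-0.771, 0.491, -0.406, 0.357], [-0.003, -0.64, -0.769, 0.847], [0.0, 0.0, 0.0, 1.0]]
top 50.350968379218806 257.6198152801593 194.8639991403265 [-0.037566  0.        0.        0.        0.      ] [[0.017, -0.997, 0.07, 0.468], [-1.0, -0.015, 0.019, -0.052], [-0.017, -0.07, -0.997, 1.1], [0.0, 0.0, 0.0, 1.0]]
```

View pics/scene0.png

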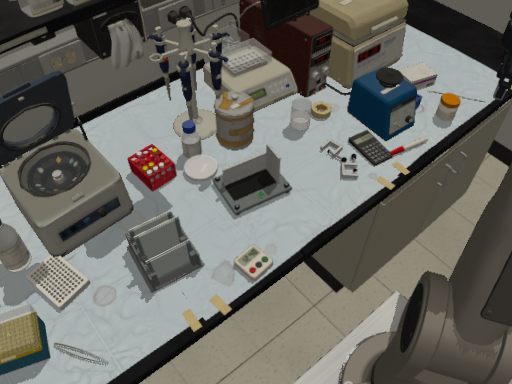

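View pics/top0.png

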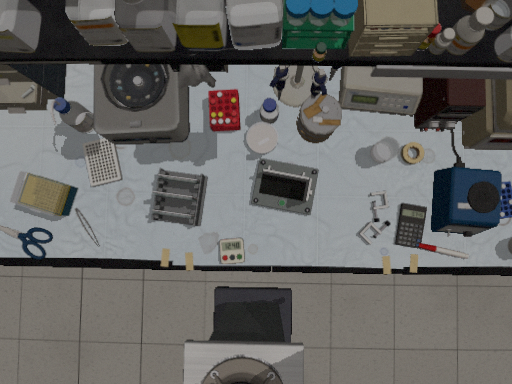

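The scene picture shows the rack near (163,250) and the stand near (252,182). In the top picture they are at (178,198) and (285,187), and the clamps are around (376,215). I'll enlarge both.

Run:
```python
import cv2,pickle,numpy as np
d=pickle.load(open("d0.pkl","rb"))
t=d["top"]["pixels"][160:235,140:330,::-1];s=d["scene"]["pixels"][140:300,110:300,::-1]
a=cv2.resize(t,None,fx=4.2,fy=4.2,interpolation=cv2.INTER_CUBIC);cv2.imwrite("pics/t1.png",a)
cv2.imwrite("pics/s1.png",cv2.resize(s,None,fx=3.7,fy=3.7,interpolation=cv2.INTER_CUBIC))
```

```text
(no output)
```

View pics/t1.png

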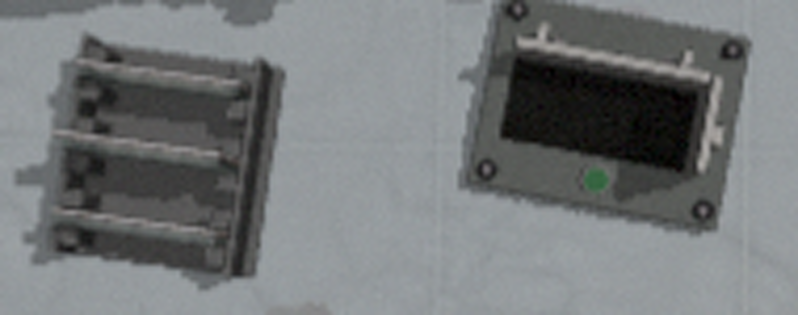

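View pics/s1.png

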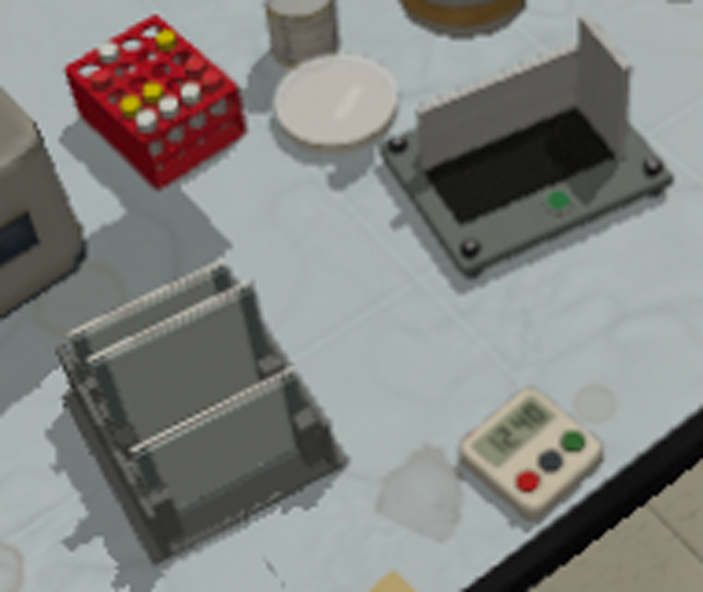

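The crops show three cassette top edges, and the middle groove's edge looks longest and highest, so that should be the tall one. The stand's wall runs (520,45)-(715,78) and its guide (717,80)-(703,170) in the top crop. Next I'll get metric values by edge fits and depth.

```bash
cat > h.py <<'E'
import numpy as np,cv2
def K(c):
    f=c["pixels"].shape[0]/2/np.tan(np.radians(c["fovy"])/2)
    return np.array([[f,0,c["cx"]],[0,f,c["cy"]],[0,0,1.]])
def rays(c,uv):
    p=cv2.undistortPoints(np.float64(uv).reshape(-1,1,2),K(c),np.float64(c["distortion"])).reshape(-1,2)
    return np.c_[p,np.ones(len(p))]
def onz(c,uv,z):
    r=rays(c,uv)@c["pose"][:3,:3].T;o=c["pose"][:3,3]
    return o+r*((z-o[2])/r[:,2])[:,None]
def cloud(c):
    h,w=c["depth"].shape;v,u=np.mgrid[:h,:w]
    r=rays(c,np.c_[u.ravel(),v.ravel()])*c["depth"].reshape(-1,1)
    return (r@c["pose"][:3,:3].T+c["pose"][:3,3]).reshape(h,w,3)
E
python3 - <<'E'
import pickle;from h import *
d=pickle.load(open("d0.pkl","rb"));t,s=d["top"],d["scene"]
np.set_printoptions(precision=4,suppress=True)
cv=lambda L:np.array(L)/4.2+[139.6,159.6]
cs=lambda L:np.array(L)/3.7+[109.6,139.6]
def rep(n,P):
    e=P[1]-P[0];print(n,P[:,:2].ravel(),"mid",P.mean(0)[:2],"len",np.linalg.norm(e).round(4),"yaw",np.degrees(np.arctan2(e[0],-e[1])).round(2))
for n,a,b in(("back",(78,66),(242,88)),("mid",(58,134),(228,158)),("front",(62,212),(218,237))):
    for z in(.085,.115):rep(f"{n} {z}",onz(t,cv([a,b]),z))
for n,a,b in(("back",(70,333),(225,264)),("mid",(92,360),(250,285)),("front",(135,449),(292,372))):
    for z in(.085,.115):rep(f"S {n} {z}",onz(s,cs([a,b]),z))
rep("gasket front",onz(t,cv([(502,138),(686,172)]),.0226))
print("gasket left",onz(t,cv([(515,60),(502,138)]),.0226)[:,:2])
print("base BR,FR,FL",onz(t,cv([(748,40),(716,230),(462,185)]),.019))
rep("S gasket front",onz(s,cs([(463,221),(614,157)]),.0226))
rep("S walltop",onz(s,cs([(420,112),(580,45)]),.078))
for n,c in d.items():
    P=cloud(c)
    for nm,(x0,x1,y0,y1) in {"rack":(.35,.6,.08,.27),"stand":(.38,.62,-.22,.0)}.items():
        m=(P[...,0]>x0)&(P[...,0]<x1)&(P[...,1]>y0)&(P[...,1]<y1)&(c["depth"]>0)
        q=P[m&(P[...,2]>(.095 if nm=="rack" else .045))]
        print(n,nm,len(q),q.min(0),q.max(0)) if len(q) else 0
        if nm=="rack" and len(q): print(" top pts",np.median(q,0),np.sort(q[:,2])[::-max(1,len(q)//8)])
E
```

```text
back 0.085 [0.584  0.2177 0.5722 0.1186] mid [0.5781 0.1681] len 0.0998 yaw -6.81
back 0.115 [0.5806 0.2097 0.5691 0.1135] mid [0.5749 0.1616] len 0.0968 yaw -6.81
mid 0.085 [0.543  0.2283 0.5302 0.1258] mid [0.5366 0.1771] len 0.1033 yaw -7.1
mid 0.115 [0.5408 0.22   0.5284 0.1205] mid [0.5346 0.1703] len 0.1002 yaw -7.1
front 0.085 [0.4965 0.2243 0.4832 0.1305] mid [0.4898 0.1774] len 0.0948 yaw -8.05
front 0.115 [0.4956 0.2161 0.4827 0.1251] mid [0.4892 0.1706] len 0.092 yaw -8.05
S back 0.085 [0.5855 0.2173 0.5706 0.1209] mid [0.5781 0.1691] len 0.0976 yaw -8.8
S back 0.115 [0.5625 0.2228 0.5482 0.1302] mid [0.5553 0.1765] len 0.0938 yaw -8.8
S mid 0.085 [0.5611 0.2169 0.5482 0.118 ] mid [0.5546 0.1674] len 0.0997 yaw -7.4
S mid 0.115 [0.539  0.2224 0.5267 0.1274] mid [0.5328 0.1749] len 0.0958 yaw -7.4
S front 0.085 [0.495  0.2283 0.4823 0.1335] mid [0.4887 0.1809] len 0.0956 yaw -7.65
S front 0.115 [0.4756 0.2333 0.4633 0.1423] mid [0.4695 0.1878] len 0.0919 yaw -7.65
gasket front [ 0.5494 -0.0361  0.5298 -0.152 ] mid [ 0.5396 -0.094 ] len 0.1176 yaw -9.61
gasket left [[ 0.599  -0.0435]
 [ 0.5494 -0.0361]]
base BR,FR,FL [[ 0.6143 -0.1908  0.019 ]
 [ 0.4938 -0.1715  0.019 ]
 [ 0.5196 -0.0113  0.019 ]]
S gasket front [ 0.5484 -0.0368  0.5274 -0.1483] mid [ 0.5379 -0.0926] len 0.1135 yaw -10.64
S walltop [ 0.5998 -0.0446  0.5805 -0.1626] mid [ 0.5901 -0.1036] len 0.1196 yaw -9.29
scene rack 439 [0.5206 0.125  0.095 ] [0.5425 0.2244 0.1189]
 top pts [0.5305 0.1755 0.1104] [0.1189 0.1155 0.1145 0.1129 0.1105 0.1067 0.1029 0.0986 0.0953]
scene stand 770 [ 0.5217 -0.1645  0.045 ] [ 0.6051 -0.0427  0.1102]
top rack 139 [0.5244 0.1257 0.0958] [0.5422 0.2262 0.1187]
 top pts [0.5333 0.1744 0.1144] [0.1187 0.117  0.116  0.1151 0.1145 0.1139 0.1129 0.1101 0.0985]
top stand 322 [ 0.5257 -0.1725  0.0451] [ 0.6187 -0.0457  0.1134]
```

```bash
python3 - <<'E'
import pickle;from h import *
d=pickle.load(open("d0.pkl","rb"));np.set_printoptions(precision=4,suppress=True)
def fit(q,n):
    for _ in range(8):
        l=cv2.fitLine(np.float32(q[:,:2]),cv2.DIST_HUBER,0,.001,.001).ravel()
        r=(q[:,:2]-l[2:])@[-l[1],l[0]]
        q=q[abs(r)<max(.004,2*np.std(r))]
    if abs(l[1])>abs(l[0]): a=np.degrees(np.arctan2(l[0],l[1]))
    else:a=np.degrees(np.arctan2(l[1],l[0]))
    print(n,len(q),"angle",(a+90)%180-90,"pt",l[2:],"ends",q[:,:2].min(0),q[:,:2].max(0),"std",r.std());return l
out={}
for n in d:
    P=cloud(d[n]).reshape(-1,3)
    a=np.radians(-9.5);R=np.array([[np.cos(a),np.sin(a)],[-np.sin(a),np.cos(a)]])
    # stand frame estimate
    L=(P[:,:2]-[.5914,-.1])@R.T
    z=P[:,2]
    fit(P[(abs(L[:,0])<.012)&(abs(L[:,1])<.045)&(z>.03)&(z<.073)],n+" wall face")
    q=(abs(L[:,0]+.03)<.022)&(abs(L[:,1]+.055)<.015)&(z>.05)&(z<.103)
    if q.sum()>10: fit(P[q],n+" guide")
    q=(abs(L[:,0])<.012)&(abs(L[:,1])<.045)&(z>.074)&(z<.083)
    if q.sum()>10: fit(P[q],n+" wall top")
    q=(abs(L[:,0]+.03)<.025)&(abs(L[:,1]+.055)<.015)&(z>.103)
    if q.sum()>10: fit(P[q],n+" guide top")
    m=(abs(P[:,0]-.534)<.02)&(abs(P[:,1]-.1745)<.07)
    fit(P[m&(z>.06)&(z<.108)],n+" mid face") if n=="scene" else 0
    fit(P[m&(z>.108)],n+" mid top")
    for x0 in(.578,.489): fit(P[(abs(P[:,0]-x0)<.015)&(abs(P[:,1]-.1745)<.07)&(z>.08)],n+" short")
E
cat > st.py <<'E'
E
rm st.py
```

```text
scene wall face 395 angle 9.967255 pt [ 0.5904 -0.0994] ends [ 0.5801 -0.1441] [ 0.5995 -0.0553] std 0.0012229492305172317
scene guide 152 angle -10.053421 pt [ 0.552  -0.1537] ends [ 0.5306 -0.1583] [ 0.5737 -0.1494] std 0.000720361776037382
scene wall top 76 angle 11.066299 pt [ 0.5919 -0.0995] ends [ 0.5809 -0.1436] [ 0.6023 -0.0572] std 0.001811441045993606
scene guide top 45 angle -10.778427 pt [ 0.5568 -0.1562] ends [ 0.5266 -0.1621] [ 0.5747 -0.1501] std 0.0018544228166770577
scene mid face 653 angle 6.9950333 pt [0.5289 0.1757] ends [0.5211 0.125 ] [0.5389 0.2247] std 0.000983343968783437
scene mid top 177 angle 7.3983383 pt [0.53   0.1803] ends [0.5206 0.1258] [0.5383 0.2244] std 0.0015348947682690551
scene short 194 angle 7.185623 pt [0.5765 0.1706] ends [0.5671 0.1215] [0.5865 0.2194] std 0.002820520613380308
scene short 216 angle 7.3246307 pt [0.4869 0.1807] ends [0.4772 0.1311] [0.497  0.2302] std 0.002850584519658708
top wall face 72 angle 10.030121 pt [ 0.5916 -0.1035] ends [ 0.5847 -0.1427] [ 0.5997 -0.056 ] std 0.00025844887643809516
top guide 30 angle -10.002663 pt [ 0.5558 -0.1547] ends [ 0.5309 -0.1577] [ 0.572 -0.15 ] std 0.00013422285563567855
top wall top 84 angle 9.769157 pt [ 0.5951 -0.1   ] ends [ 0.5859 -0.1441] [ 0.605  -0.0559] std 0.0017960073215221935
top guide top 53 angle -10.47142 pt [ 0.5517 -0.1568] ends [ 0.5286 -0.1633] [ 0.5755 -0.1514] std 0.0017903321233082592
top mid top 123 angle 6.8420563 pt [0.534  0.1759] ends [0.526  0.1257] [0.5422 0.2262] std 0.0025047994480043804
top short 122 angle 7.4989853 pt [0.5777 0.1656] ends [0.5689 0.1215] [0.5879 0.2205] std 0.0025855995898412297
top short 109 angle 7.170044 pt [0.4883 0.174 ] ends [0.4806 0.1318] [0.4991 0.2304] std 0.002566632121124211
```

```bash
cat > go.py <<'E'
import sys,numpy as np
from scipy.spatial.transform import Rotation as Ro
from station import bot
o=bot.get_obs();q=o["tool_rot"];R=Ro.from_quat([q[1],q[2],q[3],q[0]]).as_matrix()
p=np.array(o["eef_pos"]);yaw=np.degrees(np.arctan2(R[1,1],R[0,1]))
print("t",o["t"].round(2),"p",p.round(4),"yaw_y",yaw.round(2),"tilt",R[:,2].round(3),"F",np.round(o["contact_force"],1),"M",np.round(o["torque"],2),"w",o["gripper_width"].round(3),"g",o["grasp_force"].round(1))
if len(sys.argv)>4:
    T=np.array([float(a) for a in sys.argv[1:4]]);print("shift cm",((T-p)@R*100).round(2),"spin",np.radians(yaw-float(sys.argv[4])).round(4))
E
python3 go.py .5335 .1755 .22 -7.1
python3 -m jog '[[1,-1,-1,-0.02],[3,-3.2,-1.5,-0.06],[5.6,-6.2,-2,-0.11],[8.4,-9.3,-2,-0.17],[11.2,-12.4,-2,-0.22],[14,-15.5,-2,-0.27],[16.8,-18.6,-2,-0.32],[19.6,-21.7,-2,-0.37],[22.4,-24.8,-2,-0.42],[25.2,-27.9,-2,-0.47],[28,-31,-2,-0.52],[30.8,-34.1,-2,-0.57],[33.6,-37.2,-2,-0.62],[36.4,-40.3,-2,-0.67],[39.2,-43.4,-2,-0.72],[42,-46.5,-2,-0.77],[44.8,-49.6,-2,-0.82],[47,-52,-2,-0.87],[48.5,-53.7,-2,-0.9],[49,-54.2,-2,-0.9]]' 0.1 30
python3 go.py .5335 .1755 .2 -7.1
```

```text
t: 1.77
eef_pos: [0.5016, 0.0836, 0.2177]
tool_rot: [-0.0, 0.787, 0.616, 0.001]
contact_force: [0.8, 0.1, -0.2]
gripper_width: 0.451
grasp_force: 0.0Traceback (most recent call last):
  File "go.py", line 6, in <module>
    print("t",o["t"].round(2),"p",p.round(4),"yaw_y",yaw.round(2),"tilt",R[:,2].round(3),"F",np.round(o["contact_force"],1),"M",np.round(o["torque"],2),"w",o["gripper_width"].round(3),"g",o["grasp_force"].round(1))
              ^^^^^^^^^^^^
AttributeError: 'float' object has no attribute 'round'
Traceback (most recent call last):
  File "go.py", line 6, in <module>
    print("t",o["t"].round(2),"p",p.round(4),"yaw_y",yaw.round(2),"tilt",R[:,2].round(3),"F",np.round(o["contact_force"],1),"M",np.round(o["torque"],2),"w",o["gripper_width"].round(3),"g",o["grasp_force"].round(1))
              ^^^^^^^^^^^^
AttributeError: 'float' object has no attribute 'round'
```

```bash
sed -i 's/o\["t"\].round(2)/round(float(o["t"]),2)/;s/o\["gripper_width"\].round(3)/round(float(o["gripper_width"]),3)/;s/o\["grasp_force"\].round(1)/round(float(o["grasp_force"]),1)/' go.py; python3 go.py .5335 .1755 .18 -7.1
```

```text
t 1.77 p [0.5016 0.0836 0.2177] yaw_y -13.89 tilt [ 0.001  0.002 -1.   ] F [ 0.8  0.1 -0.2] M [-0.05 -0.01 -0.01] w 0.451 g 0.0
shift cm [9.68 0.89 3.79] spin -0.1185
```

```bash
python3 -m jog '[[2,0.2,0,-0.03],[4.5,0.4,0,-0.06],[7,0.6,0,-0.09],[8.7,0.8,1,-0.12],[9.6,0.9,2.5,-0.12],[9.7,0.9,3.8,-0.12],[9.7,0.9,3.8,-0.12],[9.7,0.9,3.8,-0.12]]'
python3 - <<'E'
from station import bot
import cv2,pickle
d={n:bot.read_camera(n) for n in("wrist","top")}
pickle.dump(d,open("d1.pkl","wb"));cv2.imwrite("pics/w1.png",d["wrist"]["pixels"][:,:,::-1])
E
python3 go.py .5335 .1755 .09 -7.1
```

```text
t: 2.43
eef_pos: [0.5336, 0.1683, 0.1783]
tool_rot: [-0.0, 0.752, 0.659, -0.001]
contact_force: [0.2, 0.5, -0.1]
gripper_width: 0.451
grasp_force: 0.0
t 2.53 p [0.5347 0.1687 0.1796] yaw_y -7.6 tilt [ 0.001 -0.001 -1.   ] F [ 0.2 -0.2  0.1] M [ 0.03 -0.02  0.  ] w 0.448 g 0.0
shift cm [ 0.66 -0.21  8.96] spin -0.0087
```

View pics/w1.png

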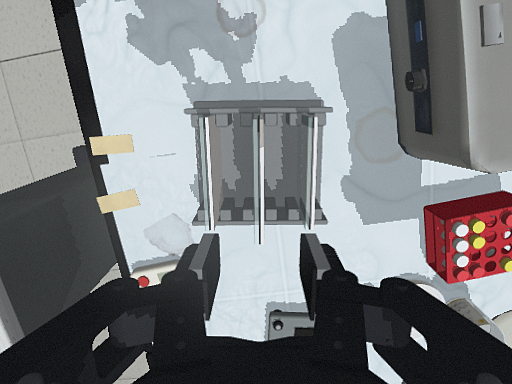

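The wrist view shows the tall cassette as the middle strip at column 258, rows 115-244. It lies between the pads at about 210 and 308, with white on its far side. I'll measure it from this view.

```bash
python3 - <<'E'
import pickle;from h import *
np.set_printoptions(precision=4,suppress=True)
c=pickle.load(open("d1.pkl","rb"))["wrist"];P=cloud(c)
w=P[100:250,235:285].reshape(-1,3);w=w[(w[:,2]>.108)&(w[:,2]<.125)]
l=cv2.fitLine(np.float32(w[:,:2]),cv2.DIST_HUBER,0,.001,.001).ravel()
print(len(w),w.min(0),w.max(0),np.median(w,0),"angle",np.degrees(np.arctan(l[0]/l[1])),l[2:])
a=np.radians(-7.2);ex=np.array([np.cos(a),np.sin(a)]);ey=np.array([-ex[1],ex[0]])
u,v=w[:,:2]@ex,w[:,:2]@ey
U,V=np.percentile(u,[2,50,98]),np.percentile(v,[1,99]);print(U,V,"centre",ex*(U[0]+U[2])/2+ey*V.mean())
E
python3 go.py .5335 .1755 .09 -7.1
```

```text
1136 [0.5235 0.1269 0.1081] [0.5427 0.2267 0.118 ] [0.5331 0.1808 0.1158] angle 7.0510335 [0.5319 0.172 ]
[0.5026 0.506  0.5106] [0.1933 0.2916] centre [0.533  0.1771]
t 2.53 p [0.5347 0.1687 0.1796] yaw_y -7.6 tilt [ 0.001 -0.001 -1.   ] F [ 0.2 -0.2  0.1] M [ 0.03 -0.02  0.  ] w 0.448 g 0.0
shift cm [ 0.66 -0.21  8.96] spin -0.0087
```

```bash
python3 -m jog '[[0,0,0,0],[0,0,0,0],[0,0,0,0],[0,0,0,0]]' >/dev/null
python3 go.py .5328 .1765 .088 -7.1
```

```text
t 2.87 p [0.5347 0.1698 0.1794] yaw_y -7.53 tilt [ 0.001  0.    -1.   ] F [-0.2  0.4  0.1] M [-0.01 -0.08  0.01] w 0.451 g 0.0
shift cm [ 0.64 -0.28  9.14] spin -0.0075
```

```bash
python3 -m jog '[[0.3,-0.15,1,-0.004],[0.64,-0.28,2.5,-0.0075],[0.64,-0.28,4.5,-0.0075],[0.64,-0.28,5.5,-0.0075],[0.64,-0.28,5.5,-0.0075],[0.64,-0.28,5.5,-0.0075],[0.64,-0.28,5.5,-0.0075]]' >/dev/null
python3 go.py .5328 .1765 .090 -7.1
```

```text
t 3.45 p [0.5331 0.177  0.1246] yaw_y -7.07 tilt [ 0.001  0.    -1.   ] F [-0.1 -0.1  0.2] M [0.05 0.   0.02] w 0.445 g 0.0
shift cm [-0.06 -0.02  3.46] spin 0.0005
```

```bash
python3 -m jog '[[0,0,1,0],[0,0,2,0],[0,0,3,0],[0,0,3.5,0],[0,0,3.5,0],[0,0,3.5,0]]' >/dev/null
python3 go.py .5328 .1765 .090 -7.1
python3 -m jog '[[0,0,0,0],[0,0,0,0],[0,0,0,0],[0,0,0,0],[0,0,0,0],[0,0,0,0],[0,0,0,0],[0,0,0,0]]' 1 50
python3 go.py
```

```text
t 3.95 p [0.5322 0.1766 0.0885] yaw_y -7.07 tilt [-0.001 -0.    -1.   ] F [ 0.4  0.2 -0.1] M [0.05 0.   0.02] w 0.445 g 0.0
shift cm [-0.    0.06 -0.15] spin 0.0005
t: 4.62
eef_pos: [0.5326, 0.1767, 0.0891]
tool_rot: [0.0, 0.749, 0.662, 0.0]
contact_force: [-0.7, 0.2, 0.2]
gripper_width: 0.002
grasp_force: 0.0
t 4.62 p [0.5326 0.1767 0.0891] yaw_y -7.08 tilt [ 0. -0. -1.] F [-0.7  0.2  0.2] M [ 0.01 -0.   -0.07] w 0.002 g 0.0
```

Run:
```python
from station import bot
import cv2,pickle,numpy as np
d={n:bot.read_camera(n) for n in("wrist","scene")}
pickle.dump(d,open("d2.pkl","wb"))
a=cv2.resize(d["wrist"]["pixels"],(400,300));b=cv2.resize(d["scene"]["pixels"][170:320,90:290],(400,300))
cv2.imwrite("pics/w2.png",np.hstack([a,b])[:,:,::-1])
```

```text
(no output)
```

View pics/w2.png

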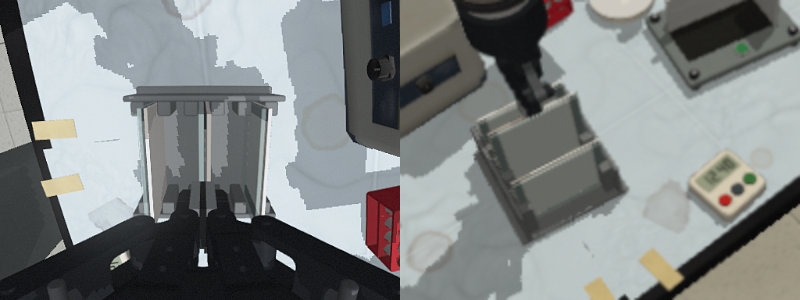

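Run:
```python
import pickle;from h import *
d=pickle.load(open("d2.pkl","rb"))
a=cv2.resize(d["wrist"]["pixels"][90:350,160:360],(400,520),interpolation=cv2.INTER_CUBIC);b=cv2.resize(d["scene"]["pixels"][180:280,120:200],(400,500),interpolation=cv2.INTER_CUBIC)
b=np.vstack([b,np.zeros((20,400,3),np.uint8)])
cv2.imwrite("pics/w3.png",np.hstack([a,b])[:,:,::-1])
P=cloud(d["wrist"]);np.set_printoptions(precision=3,suppress=True)
for v in range(215,345,14): print(v,[tuple(P[v,u].round(3)) for u in(235,248,258,262,268,285)])
```

```text
215 [(np.float64(0.509), np.float64(0.158), np.float64(0.011)), (np.float64(0.519), np.float64(0.156), np.float64(0.01)), (np.float64(0.533), np.float64(0.192), np.float64(0.116)), (np.float64(0.531), np.float64(0.155), np.float64(0.011)), (np.float64(0.538), np.float64(0.191), np.float64(0.116)), (np.float64(0.55), np.float64(0.152), np.float64(0.01))]
229 [(np.float64(0.507), np.float64(0.145), np.float64(0.011)), (np.float64(0.518), np.float64(0.144), np.float64(0.011)), (np.float64(0.532), np.float64(0.185), np.float64(0.116)), (np.float64(0.53), np.float64(0.142), np.float64(0.01)), (np.float64(0.537), np.float64(0.184), np.float64(0.115)), (np.float64(0.549), np.float64(0.14), np.float64(0.011))]
243 [(np.float64(0.522), np.float64(0.185), np.float64(0.132)), (np.float64(0.528), np.float64(0.188), np.float64(0.14)), (np.float64(0.532), np.float64(0.188), np.float64(0.14)), (np.float64(0.534), np.float64(0.188), np.float64(0.141)), (np.float64(0.537), np.float64(0.188), np.float64(0.141)), (np.float64(0.544), np.float64(0.183), np.float64(0.132))]
257 [(np.float64(0.522), np.flo
[... 1767 characters left out ...]
oat64(0.528), np.float64(0.195), np.float64(0.202)), (np.float64(0.527), np.float64(0.172), np.float64(0.173)), (np.float64(0.513), np.float64(0.036), np.float64(0.001)), (np.float64(0.517), np.float64(0.036), np.float64(0.001)), (np.float64(0.534), np.float64(0.17), np.float64(0.173)), (np.float64(0.54), np.float64(0.193), np.float64(0.202))]
341 [(np.float64(0.528), np.float64(0.195), np.float64(0.207)), (np.float64(0.53), np.float64(0.187), np.float64(0.199)), (np.float64(0.511), np.float64(0.019), np.float64(0.001)), (np.float64(0.534), np.float64(0.187), np.float64(0.199)), (np.float64(0.535), np.float64(0.188), np.float64(0.2)), (np.float64(0.54), np.float64(0.193), np.float64(0.207))]
```

View pics/w3.png

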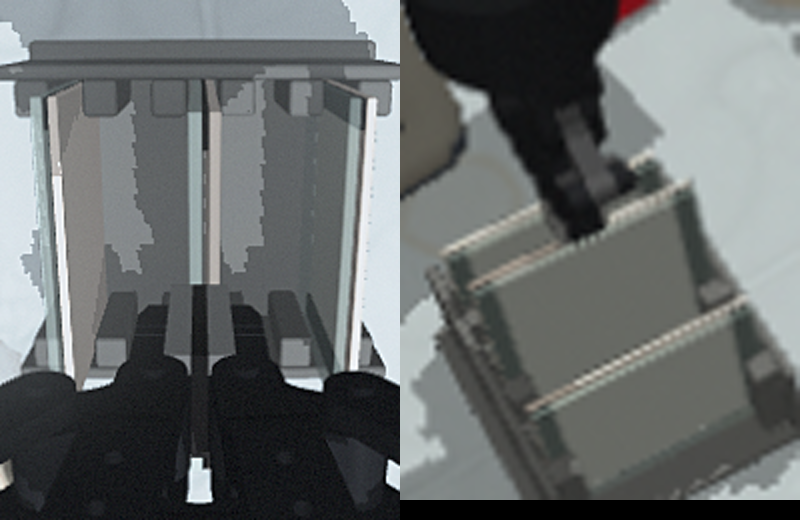

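The pads shut at the cassette's top edge (zoom pixel 200,290), with the tips seemingly just above the glass rather than astride it. I'll measure the tip height from both cameras.

```bash
python3 - <<'E'
import pickle;from h import *
d=pickle.load(open("d2.pkl","rb"));np.set_printoptions(precision=4,suppress=True)
P=cloud(d["scene"]);px=d["scene"]["pixels"]
# scene zoom tip ~ (585,235)->orig
for v in range(216,233,1):
    print(v,[(P[v,u].round(3).tolist(),int(px[v,u].mean())) for u in(154,157,160)])
W=cloud(d["wrist"])
for v in range(226,246,2): print(v,[W[v,u].round(3).tolist() for u in(246,254,268)])
E
python3 go.py
```

```text
216 [([0.483, 0.19, 0.215], 46), ([0.477, 0.187, 0.217], 81), ([0.474, 0.183, 0.217], 84)]
217 [([0.48, 0.192, 0.216], 37), ([0.476, 0.188, 0.217], 68), ([0.472, 0.184, 0.218], 76)]
218 [([0.477, 0.193, 0.218], 39), ([0.475, 0.189, 0.216], 44), ([0.473, 0.184, 0.213], 64)]
219 [([0.475, 0.194, 0.217], 38), ([0.473, 0.19, 0.216], 33), ([0.472, 0.185, 0.212], 50)]
220 [([0.476, 0.195, 0.214], 32), ([0.472, 0.191, 0.214], 26), ([0.471, 0.185, 0.21], 44)]
221 [([0.476, 0.195, 0.211], 22), ([0.472, 0.191, 0.212], 21), ([0.523, 0.167, 0.138], 68)]
222 [([0.478, 0.195, 0.205], 16), ([0.518, 0.175, 0.147], 17), ([0.524, 0.167, 0.133], 74)]
223 [([0.482, 0.194, 0.198], 17), ([0.519, 0.176, 0.143], 19), ([0.518, 0.17, 0.14], 59)]
224 [([0.519, 0.182, 0.145], 20), ([0.521, 0.176, 0.137], 18), ([0.519, 0.17, 0.135], 45)]
225 [([0.518, 0.183, 0.144], 20), ([0.52, 0.177, 0.136], 24), ([0.517, 0.172, 0.135], 35)]
226 [([0.52, 0.183, 0.138], 20), ([0.519, 0.178, 0.135], 21), ([0.529, 0.168, 0.114], 129)]
227 [([0.52, 0.184, 0.136], 22), ([0.531, 0.174, 0.115], 69), ([0.529, 0.168, 0.112], 127)]
228 
[... 605 characters left out ...]
0 [[0.516, 0.143, 0.011], [0.53, 0.184, 0.115], [0.537, 0.183, 0.116]]
232 [[0.527, 0.189, 0.128], [0.53, 0.188, 0.127], [0.537, 0.187, 0.127]]
234 [[0.527, 0.189, 0.131], [0.531, 0.188, 0.131], [0.537, 0.187, 0.13]]
236 [[0.527, 0.189, 0.133], [0.531, 0.189, 0.134], [0.537, 0.187, 0.131]]
238 [[0.527, 0.189, 0.136], [0.531, 0.188, 0.135], [0.537, 0.188, 0.136]]
240 [[0.527, 0.189, 0.137], [0.531, 0.188, 0.137], [0.537, 0.188, 0.138]]
242 [[0.527, 0.189, 0.14], [0.531, 0.188, 0.139], [0.537, 0.188, 0.14]]
244 [[0.527, 0.188, 0.141], [0.531, 0.188, 0.141], [0.537, 0.188, 0.141]]
t 4.72 p [0.5326 0.1767 0.089 ] yaw_y -7.08 tilt [ 0.  0. -1.] F [0.1 0.6 0.1] M [ 0.01 -0.01 -0.  ] w -0.004 g 0.0
```

Both cameras put the fingertips at z ≈ 0.126, about 37 mm above the reported TCP, so the z reading is offset. I'll trust the cameras: open, go 3.6 cm lower while watching the force, and close.

```bash
python3 -m jog '[[0,0,0,0],[0,0,0,0],[0,0,0,0],[0,0,0,0],[0,0,0,0]]' 0.1 50 >/dev/null
python3 -m jog '[[0,0,0.6,0],[0,0,1.2,0],[0,0,1.8,0],[0,0,1.8,0]]' ; python3 go.py
```

```text
t: 5.47
eef_pos: [0.5315, 0.1761, 0.0693]
tool_rot: [-0.0, 0.749, 0.662, -0.001]
contact_force: [-0.1, -0.8, 0.3]
gripper_width: 0.451
grasp_force: 0.0
t 5.47 p [0.5315 0.1761 0.0693] yaw_y -7.07 tilt [-0.003 -0.001 -1.   ] F [-0.1 -0.8  0.3] M [-0.01 -0.02  0.06] w 0.451 g 0.0
```

```bash
python3 -m jog '[[0,0,0.5,0],[0,0,1,0],[0,0,1.5,0],[0,0,1.7,0],[0,0,1.7,0],[0,0,1.7,0]]'
python3 -m jog '[[0,0,0,0],[0,0,0,0],[0,0,0,0],[0,0,0,0],[0,0,0,0],[0,0,0,0]]' 1 50; python3 go.py
```

```text
t: 5.97
eef_pos: [0.5325, 0.1768, 0.0539]
tool_rot: [-0.0, 0.749, 0.662, -0.0]
contact_force: [-0.3, 0.7, 0.4]
gripper_width: 0.451
grasp_force: 0.0
t: 6.47
eef_pos: [0.533, 0.1768, 0.0544]
tool_rot: [0.0, 0.749, 0.662, 0.0]
contact_force: [-0.2, -0.8, 2.8]
gripper_width: 0.08
grasp_force: 49.9
t 6.47 p [0.533  0.1768 0.0544] yaw_y -7.08 tilt [ 0.001  0.    -1.   ] F [-0.2 -0.8  2.8] M [ 0.01 -0.15 -0.01] w 0.08 g 49.9
```

```bash
python3 -m jog '[[0,0,-0.3,0],[0,0,-0.8,0],[0,0,-1.5,0],[0,0,-2.3,0],[0,0,-3.1,0],[0,0,-4,0],[0,0,-5,0],[0,0,-6.2,0],[0,0,-7.6,0],[0,0,-9,0],[0,0,-10.4,0],[0,0,-11.6,0],[0,0,-12.5,0],[0,0,-13,0],[0,0,-13,0],[0,0,-13,0]]'; python3 go.py .5657 -.0858 .1844 -10
```

```text
t: 7.8
eef_pos: [0.5324, 0.1765, 0.1839]
tool_rot: [0.0, 0.749, 0.662, -0.0]
contact_force: [-0.0, -1.3, -2.2]
gripper_width: 0.082
grasp_force: 49.4
t 7.8 p [0.5324 0.1765 0.1839] yaw_y -7.08 tilt [-0. -0. -1.] F [-0.  -1.3 -2.2] M [ 0.01  0.04 -0.05] w 0.082 g 49.4
shift cm [-25.62   6.54  -0.05] spin 0.0509
```

```bash
python3 -m jog '[[-0.6,0.2,0,0.002],[-1.8,0.5,0,0.005],[-3.6,1,0,0.008],[-5.6,1.6,0,0.012],[-7.8,2.2,0,0.016],[-10,2.8,0,0.02],[-12.2,3.4,0,0.025],[-14.4,4.1,0,0.03],[-16.6,4.7,0,0.034],[-18.8,5.3,0,0.038],[-21,5.9,0,0.042],[-23,6.5,0,0.046],[-24.6,7,0,0.05],[-25.6,7.3,0,0.051],[-26.1,7.4,0,0.051],[-26.1,7.4,0,0.051],[-26.1,7.4,0,0.051],[-26.1,7.4,0,0.051]]'; python3 go.py .5735 -.0916 .1 -10
python3 - <<'E'
from station import bot
import cv2,pickle,numpy as np
d={n:bot.read_camera(n) for n in("wrist","scene","top")}
pickle.dump(d,open("d3.pkl","wb"))
a=cv2.resize(d["wrist"]["pixels"][:,60:460],(384,369));b=cv2.resize(d["scene"]["pixels"][120:240,190:310],(400,369),interpolation=cv2.INTER_CUBIC)
cv2.imwrite("pics/w4.png",np.hstack([a,b])[:,:,::-1])
E
```

```text
t: 9.3
eef_pos: [0.5737, -0.0899, 0.184]
tool_rot: [-0.0, 0.765, 0.644, 0.0]
contact_force: [0.7, 0.1, -1.2]
gripper_width: 0.08
grasp_force: 49.4
t 9.3 p [ 0.5737 -0.0899  0.184 ] yaw_y -9.89 tilt [-0.     0.001 -1.   ] F [ 0.7  0.1 -1.2] M [-0.02  0.04 -0.02] w 0.08 g 49.4
shift cm [-0.17  0.01  8.4 ] spin 0.002
```

View pics/w4.png

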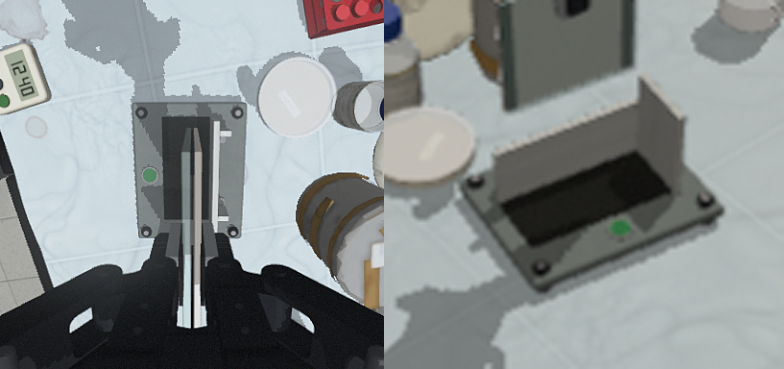

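The cassette is held upright (wrist view at about (190,200)), with its cream ceramic side towards the wall at column 215. I'll measure its yaw, in-plane tilt and bottom height.

Run:
```python
import pickle;from h import *
d=pickle.load(open("d3.pkl","rb"));np.set_printoptions(precision=4,suppress=True)
a=np.radians(-10);ex=np.array([np.cos(a),np.sin(a)]);ey=np.array([-ex[1],ex[0]])
for n in d:
    P=cloud(d[n]).reshape(-1,3);S=np.c_[P[:,:2]@ex,P[:,:2]@ey,P[:,2]]
    C=np.array([.5735,-.0905]);c=np.array([C@ex,C@ey])
    m=(abs(S[:,0]-c[0])<.008)&(abs(S[:,1]-c[1])<.06)&(S[:,2]>.115)&(S[:,2]<.2)
    q=S[m]
    if len(q)<30:continue
    A=np.c_[np.ones(len(q)),q[:,1]-c[1],q[:,2]-.17];k=np.linalg.lstsq(A,q[:,0],rcond=None)[0]
    print(n,len(q),q.min(0),q.max(0),"plane x0",k[0],"yaw err deg",-np.degrees(k[1]),"pitch",np.degrees(k[2]))
    for z in(.15,.165,.18,.2):
        r=q[abs(q[:,2]-z)<.006]
        if len(r):print("  z",z,"y range",np.percentile(r[:,1],[1,99]))
    for y in(-.035,0,.035):
        r=q[abs(q[:,1]-c[1]-y)<.006]
        if len(r):print("  y",y,"z range",np.percentile(r[:,2],[1,99]))
print("c",c)
```

```text
wrist 342 [ 0.5756 -0.0309  0.1419] [0.5836 0.061  0.1998] plane x0 0.5797512946058068 yaw err deg 0.2886938146136221 pitch 0.08144214676660516
  z 0.15 y range [-0.0304  0.061 ]
  z 0.165 y range [-0.0303  0.061 ]
  z 0.18 y range [-0.0304  0.061 ]
  z 0.2 y range [-0.0306  0.061 ]
  y -0.035 z range [0.1424 0.1993]
  y 0 z range [0.161  0.1641]
scene 818 [ 0.5726 -0.0409  0.1377] [0.585  0.0618 0.2   ] plane x0 0.5757712430544237 yaw err deg -0.27123696658338936 pitch -0.00733389557109166
  z 0.15 y range [-0.0369  0.0606]
  z 0.165 y range [-0.0372  0.0602]
  z 0.18 y range [-0.0393  0.0615]
  z 0.2 y range [-0.037   0.0607]
  y -0.035 z range [0.1408 0.1987]
  y 0 z range [0.1401 0.1978]
  y 0.035 z range [0.1395 0.1989]
c [0.5805 0.0105]
```

```bash
python3 -m jog '[[0,0,0.5,0],[0,0,1.5,0],[0,0,3,0],[0,0,4.6,0],[0,0,6.2,0],[0,0,7.6,0],[0,0,8.8,0],[0,0,9.6,0],[0,0,10.1,0],[0,0,10.4,0],[0,0,10.6,0],[0,0,10.6,0],[0,0,10.6,0]]' >/dev/null; python3 go.py
python3 -m jog '[[0,0,0.2,0],[0,0,0.4,0],[0,0,0.6,0],[0,0,0.6,0],[0,0,0.6,0]]'>/dev/null; python3 go.py .5857 -.109 .067 -10
```

```text
t 10.53 p [ 0.5743 -0.0915  0.0785] yaw_y -10.0 tilt [ 0.001 -0.    -1.   ] F [-0.4 -0.9 -2.2] M [ 0.    0.02 -0.04] w 0.083 g 49.4
t 10.95 p [ 0.5737 -0.0914  0.0719] yaw_y -10.0 tilt [-0.  0. -1.] F [ 0.1  0.3 -2.3] M [ 0.04 -0.05 -0.02] w 0.088 g 49.4
shift cm [-1.52  1.49  0.49] spin 0.0
```

```bash
python3 -m jog '[[-0.3,0.3,0,0],[-0.6,0.6,0,0],[-0.9,0.9,0,0],[-1,1,0,0],[-1,1,0.1,0],[-1,1,0.2,0],[-1,1,0.2,0]]'>/dev/null; python3 go.py
python3 -m jog '[[0,0,0.1,0],[0,0,0.1,0],[0,0,0.1,0]]'>/dev/null; python3 go.py
python3 -m jog '[[0,0,0.1,0],[0,0,0.1,0],[0,0,0.1,0]]'>/dev/null; python3 go.py
python3 -m jog '[[0,0,0.1,0],[0,0,0.1,0],[0,0,0.1,0]]'>/dev/null; python3 go.py
```

```text
t 11.53 p [ 0.5817 -0.1029  0.0697] yaw_y -9.99 tilt [-0.001  0.    -1.   ] F [-0.1  0.4 -1. ] M [ 0.03 -0.01  0.  ] w 0.081 g 49.4
t 11.78 p [ 0.5819 -0.1028  0.0689] yaw_y -9.98 tilt [-0.  0. -1.] F [-0.3  0.5 -1.7] M [ 0.02 -0.01 -0.04] w 0.081 g 49.4
t 12.03 p [ 0.5819 -0.103   0.0679] yaw_y -10.0 tilt [-0.  0. -1.] F [-0.1  0.2 -1.4] M [-0.07 -0.01  0.06] w 0.086 g 49.4
t 12.28 p [ 0.582 -0.103  0.067] yaw_y -10.0 tilt [ 0. -0. -1.] F [-0.4 -0.1 -0.7] M [-0.01 -0.02 -0.07] w 0.083 g 49.4
```

```bash
for i in 1; do python3 -m jog '[[0,0,0.05,0],[0,0,0.1,0],[0,0,0.1,0],[0,0,0.1,0]]'>/dev/null; python3 go.py
python3 -m jog '[[0,0,0.05,0],[0,0,0.1,0],[0,0,0.1,0],[0,0,0.1,0]]'>/dev/null; python3 go.py; done
```

```text
t 12.62 p [ 0.5823 -0.1031  0.067 ] yaw_y -10.01 tilt [ 0.001 -0.    -1.   ] F [-2.5  0.7  5.6] M [ 0.08  0.66 -0.02] w 0.081 g 50.6
t 12.95 p [ 0.5826 -0.1032  0.0669] yaw_y -10.01 tilt [ 0.001 -0.001 -1.   ] F [-4.1  1.  13.7] M [0.1  1.26 0.03] w 0.084 g 51.7
```

```bash
python3 -m jog '[[0,0,-0.12,0],[0,0,-0.12,0],[0,0,-0.12,0]]'>/dev/null; python3 go.py
python3 -m jog '[[0,0.1,0,0],[0,0.2,0,0],[0,0.3,0,0],[0,0.3,0,0],[0,0.3,0,0]]'>/dev/null; python3 go.py
python3 -m jog '[[-0.1,0,0,0],[-0.2,0,0,0],[-0.3,0,0,0],[-0.3,0,0,0],[-0.3,0,0,0]]'>/dev/null; python3 go.py
```

```text
t 13.2 p [ 0.5825 -0.1031  0.067 ] yaw_y -10.0 tilt [ 0.001 -0.    -1.   ] F [-0.8  0.   6.5] M [-0.03  0.42  0.04] w 0.084 g 50.6
t 13.62 p [ 0.5836 -0.1034  0.067 ] yaw_y -10.01 tilt [-0.003 -0.    -1.   ] F [-6.5  1.  13. ] M [0.25 1.96 0.04] w 0.085 g 51.7
t 14.03 p [ 0.585  -0.1051  0.067 ] yaw_y -9.95 tilt [ 0.001  0.001 -1.   ] F [-1.4  2.7  7.6] M [ 0.53  0.53 -0.03] w 0.085 g 50.6
```

```bash
python3 -m jog '[[0,0,-0.06,0],[0,0,-0.06,0],[0,0,-0.06,0]]'>/dev/null; python3 go.py
python3 -m jog '[[-0.1,0,0,0],[-0.2,0,0,0],[-0.2,0,0,0],[-0.2,0,0,0]]'>/dev/null; python3 go.py
python3 -m jog '[[-0.1,0,0,0],[-0.2,0,0,0],[-0.2,0,0,0],[-0.2,0,0,0]]'>/dev/null; python3 go.py
```

```text
t 14.28 p [ 0.5848 -0.1059  0.067 ] yaw_y -9.98 tilt [ 0.001  0.001 -1.   ] F [-0.6  3.2  4. ] M [ 0.54  0.16 -0.  ] w 0.083 g 50.1
t 14.62 p [ 0.5846 -0.1081  0.067 ] yaw_y -9.99 tilt [ 0.001  0.    -1.   ] F [1.9 4.2 3.6] M [ 0.78 -0.26  0.  ] w 0.083 g 50.2
t 14.95 p [ 0.5845 -0.108   0.0671] yaw_y -9.9 tilt [ 0.002  0.002 -1.   ] F [1.6 8.  2.4] M [ 1.55 -0.34 -0.02] w 0.08 g 50.1
```

```bash
python3 -m jog '[[0,0,-0.04,0],[0,0.1,-0.04,0],[0,0.1,-0.04,0],[0,0.1,-0.04,0]]'>/dev/null; python3 go.py
python3 -m jog '[[0,0.1,0,0],[0,0.1,0,0],[0,0.1,0,0]]'>/dev/null; python3 go.py
python3 -m jog '[[0,0.1,0,0],[0,0.1,0,0],[0,0.1,0,0]]'>/dev/null; python3 go.py
```

```text
t 15.28 p [ 0.5847 -0.1081  0.0671] yaw_y -9.91 tilt [-0.     0.003 -1.   ] F [0.4 8.9 3.9] M [ 1.71 -0.05 -0.06] w 0.082 g 50.1
t 15.53 p [ 0.585  -0.1082  0.0671] yaw_y -9.91 tilt [-0.001  0.003 -1.   ] F [-1.   7.7  5.7] M [ 1.78  0.39 -0.1 ] w 0.078 g 50.4
t 15.78 p [ 0.5854 -0.1082  0.067 ] yaw_y -9.92 tilt [-0.003  0.003 -1.   ] F [-3.2  8.8  6.7] M [ 1.82  0.87 -0.12] w 0.088 g 50.6
```

```bash
python3 -m jog '[[0.1,0,-0.06,0],[0.12,0,-0.06,0],[0.12,0.1,-0.06,0],[0.12,0.1,-0.06,0]]'>/dev/null; python3 go.py
python3 -m jog '[[0,0.1,0,0],[0,0.1,0,0],[0,0.1,0,0]]'>/dev/null; python3 go.py
python3 -m jog '[[0,0.1,0,0],[0,0.1,0,0],[0,0.1,0,0]]'>/dev/null; python3 go.py
python3 -m jog '[[0,0.1,0,0],[0,0.1,0,0],[0,0.1,0,0]]'>/dev/null; python3 go.py
```

```text
t 16.12 p [ 0.5859 -0.1083  0.067 ] yaw_y -9.97 tilt [-0.004  0.002 -1.   ] F [-2.7  6.6  3.9] M [ 1.4   0.83 -0.18] w 0.083 g 50.2
t 16.37 p [ 0.5863 -0.1084  0.067 ] yaw_y -9.96 tilt [-0.005  0.002 -1.   ] F [-3.3  6.4  4.7] M [ 1.47  1.32 -0.21] w 0.082 g 50.4
t 16.62 p [ 0.5865 -0.1085  0.067 ] yaw_y -9.96 tilt [-0.007  0.002 -1.   ] F [-6.5  6.4  7.8] M [ 1.59  1.84 -0.12] w 0.081 g 50.7
t 16.87 p [ 0.5866 -0.1085  0.067 ] yaw_y -9.94 tilt [-0.008  0.002 -1.   ] F [-8.9  7.4  9.9] M [ 1.66  2.43 -0.07] w 0.088 g 51.1
```

```bash
python3 -m jog '[[0.1,-0.2,-0.05,0],[0.1,-0.2,-0.15,0],[0.1,-0.2,-0.2,0],[0.1,-0.2,-0.2,0]]'>/dev/null; python3 go.py
python3 -m jog '[[0.0,0.1,0,0],[0,0.1,0,0],[0,0.1,0,0]]'>/dev/null; python3 go.py
python3 -m jog '[[0,0.1,0,0],[0,0.1,0,0],[0,0.1,0,0]]'>/dev/null; python3 go.py
python3 -m jog '[[0,0.1,0,0],[0,0.1,0,0],[0,0.1,0,0]]'>/dev/null; python3 go.py
```

```text
t 17.2 p [ 0.5863 -0.1085  0.0681] yaw_y -9.98 tilt [-0.005  0.001 -1.   ] F [-3.6  5.3 -3.7] M [1.26 0.81 0.07] w 0.082 g 49.1
t 17.45 p [ 0.5865 -0.1085  0.0682] yaw_y -9.98 tilt [-0.007  0.001 -1.   ] F [-5.4  4.8 -0.3] M [1.37 1.53 0.04] w 0.089 g 49.6
t 17.7 p [ 0.5865 -0.1085  0.0681] yaw_y -9.98 tilt [-0.009  0.001 -1.   ] F [-8.8  6.4  2. ] M [1.5  2.12 0.02] w 0.086 g 50.0
t 17.95 p [ 0.5866 -0.1085  0.068 ] yaw_y -9.98 tilt [-0.011  0.001 -1.   ] F [-11.    7.2   4.2] M [ 1.58  2.75 -0.03] w 0.084 g 50.4
```

```bash
python3 -m jog '[[0,-0.2,0,0],[0,-0.4,0,0],[0,-0.4,0,0],[0,-0.4,0,0]]'>/dev/null; python3 go.py
python3 -m jog '[[0,0,0.1,0],[0,0,0.15,0],[0,0,0.15,0],[0,0,0.15,0]]'>/dev/null; python3 go.py
python3 -m jog '[[0,0,0.08,0],[0,0,0.08,0],[0,0,0.08,0]]'>/dev/null; python3 go.py
```

```text
t 18.28 p [ 0.5863 -0.1085  0.0686] yaw_y -9.99 tilt [-0.003  0.001 -1.   ] F [-2.4  5.9 -4.7] M [1.31 0.61 0.04] w 0.081 g 48.9
t 18.62 p [ 0.5864 -0.1084  0.068 ] yaw_y -9.98 tilt [-0.003  0.    -1.   ] F [-4.9  5.6  1.8] M [1.2  1.3  0.07] w 0.083 g 50.0
t 18.87 p [ 0.5865 -0.1084  0.0673] yaw_y -9.98 tilt [-0.003  0.    -1.   ] F [-5.4  5.8  2.9] M [1.18 1.33 0.02] w 0.081 g 50.3
```

```bash
python3 -m jog '[[0,0,0.05,0],[0,0,0.1,0],[0,0,0.1,0]]'>/dev/null; python3 go.py
python3 -m jog '[[0,0,0.08,0],[0,0,0.08,0],[0,0,0.08,0]]'>/dev/null; python3 go.py
python3 - <<'E'
from station import bot
import cv2,pickle,numpy as np
d={n:bot.read_camera(n) for n in("wrist","scene","top")}
pickle.dump(d,open("d4.pkl","wb"))
a=cv2.resize(d["wrist"]["pixels"][:,60:460],(384,369));b=cv2.resize(d["scene"]["pixels"][110:220,200:320],(400,369),interpolation=cv2.INTER_CUBIC)
cv2.imwrite("pics/w5.png",np.hstack([a,b])[:,:,::-1])
from h import *
np.set_printoptions(precision=4,suppress=True)
a=np.radians(-10);ex=np.array([np.cos(a),np.sin(a)]);ey=np.array([-ex[1],ex[0]])
P=cloud(d["scene"]).reshape(-1,3);S=np.c_[P[:,:2]@ex,P[:,:2]@ey,P[:,2]]
q=S[(abs(S[:,0]-.5917)<.008)&(abs(S[:,1]+.005)<.045)&(S[:,2]>.03)&(S[:,2]<.088)]
A=np.c_[np.ones(len(q)),q[:,1]+.005,q[:,2]-.06];k=np.linalg.lstsq(A,q[:,0],rcond=None)[0]
print(len(q),k[0],"yaw err",-np.degrees(k[1]),"pitch",np.degrees(k[2]))
E
python3 go.py
```

```text
t 19.12 p [ 0.5865 -0.1084  0.067 ] yaw_y -9.98 tilt [-0.003  0.    -1.   ] F [-7.7  6.1  8.2] M [1.17 1.93 0.04] w 0.083 g 51.1
t 19.37 p [ 0.5865 -0.1085  0.067 ] yaw_y -9.99 tilt [-0.003 -0.    -1.   ] F [-9.5  5.4 15.1] M [1.2  2.45 0.03] w 0.08 g 51.9
543 0.5906626823320895 yaw err 0.0012312347208802215 pitch 0.6441382864936069
t 19.52 p [ 0.5865 -0.1085  0.0669] yaw_y -10.0 tilt [-0.003 -0.    -1.   ] F [-10.6   4.9  15. ] M [1.33 2.42 0.09] w 0.083 g 51.9
```

View pics/w5.png

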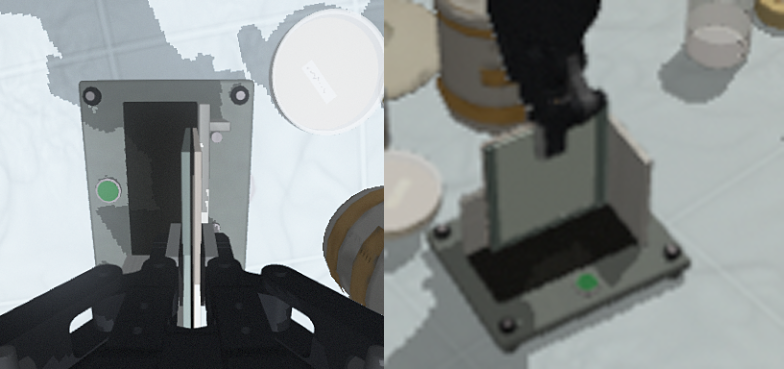

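The scene view shows the cassette standing on the gasket at the guide (right edge near (605,205)), and the wrist view shows it along the wall (column 203). The fit gives 0.64° of pitch, so I'll check that against the wall's own fit.

```bash
python3 - <<'E'
import pickle;from h import *
np.set_printoptions(precision=4,suppress=True)
a=np.radians(-10);ex=np.array([np.cos(a),np.sin(a)]);ey=np.array([-ex[1],ex[0]])
def go(n,f,x0,z0,z1):
    P=cloud(pickle.load(open(f,"rb"))["scene"]).reshape(-1,3);S=np.c_[P[:,:2]@ex,P[:,:2]@ey,P[:,2]]
    q=S[(abs(S[:,0]-x0)<.01)&(abs(S[:,1]+.005)<.04)&(S[:,2]>z0)&(S[:,2]<z1)]
    for _ in range(6):
        A=np.c_[np.ones(len(q)),q[:,1]+.005,q[:,2]-(z0+z1)/2];k=np.linalg.lstsq(A,q[:,0],rcond=None)[0]
        r=q[:,0]-A@k;q=q[abs(r)<2.5*r.std()]
    print(n,len(q),k[0],"yaw",-np.degrees(k[1]),"pitch",np.degrees(k[2]),"std",r.std())
go("wall",'d0.pkl',.599,.03,.07)
go("wall",'d0.pkl',.599,.035,.072)
go("hang",'d3.pkl',.5757,.15,.2);go("now",'d4.pkl',.5912,.035,.09);go("now",'d4.pkl',.5912,.03,.1);go("now",'d4.pkl',.5912,.045,.11)
E
python3 -m jog '[[0,0,-0.05,0],[0,0,-0.1,0],[0,0,-0.1,0]]'>/dev/null; python3 go.py
```

```text
wall 319 0.5986526141521231 yaw -0.10932297848988401 pitch -0.342769887569978 std 0.0011827625020416415
wall 298 0.5986581133588418 yaw -0.09092892442000323 pitch 0.10676286362595402 std 0.001210003723318809
hang 484 0.5757103588073168 yaw 0.16033176483217138 pitch -0.030683158150939544 std 0.0010862483029224967
now 442 0.5907191882197038 yaw 0.0036471400255147384 pitch 0.3883051463377338 std 0.0009969638765808687
now 556 0.5907466190198717 yaw 0.017849573290586555 pitch 0.5908615769781516 std 0.0010380183577953159
now 504 0.5908521121390496 yaw -0.005045830300982747 pitch 0.4967728926130221 std 0.0010218307447045511
t 19.77 p [ 0.5864 -0.1085  0.067 ] yaw_y -9.99 tilt [-0.003  0.    -1.   ] F [-7.5  5.4  6. ] M [1.24 1.69 0.01] w 0.081 g 50.8
```

```bash
python3 -m jog '[[0,-0.05,-0.05,0],[0,-0.1,-0.12,0],[0,-0.15,-0.12,0],[0,-0.15,-0.12,0]]'>/dev/null; python3 go.py
python3 -m jog '[[0,-0.1,0,0],[0,-0.1,0,0],[0,-0.1,0,0]]'>/dev/null; python3 go.py
python3 -m jog '[[0,-0.05,0,0],[0,-0.1,0,0],[0,-0.1,0,0]]'>/dev/null; python3 go.py
```

```text
t 20.1 p [ 0.5863 -0.1085  0.0675] yaw_y -9.99 tilt [-0.001  0.    -1.   ] F [-0.3  6.  -4.8] M [1.25 0.17 0.1 ] w 0.084 g 49.1
t 20.35 p [ 0.5861 -0.1085  0.0681] yaw_y -10.0 tilt [ 0.001  0.    -1.   ] F [ 0.5  3.6 -4.8] M [ 1.2  -0.23 -0.  ] w 0.082 g 49.1
t 20.6 p [ 0.5856 -0.1083  0.0684] yaw_y -9.99 tilt [ 0.002 -0.    -1.   ] F [ 2.5  4.  -3.4] M [ 1.1  -0.54  0.08] w 0.084 g 49.2
```

```bash
python3 -m jog '[[0,0.08,0,0],[0,0.15,0,0],[0,0.15,0,0],[0,0.15,0,0]]'>/dev/null; python3 go.py
python3 -m jog '[[0,0,0.05,0],[0,0,0.1,0],[0,0,0.1,0],[0,0,0.1,0]]'>/dev/null; python3 go.py
python3 -m jog '[[0,0,0.05,0],[0,0,0.06,0],[0,0,0.06,0],[0,0,0.06,0]]'>/dev/null; python3 go.py
```

```text
t 20.93 p [ 0.586  -0.1084  0.0683] yaw_y -10.01 tilt [-0.  0. -1.] F [-0.6  4.5 -0.9] M [ 1.23  0.16 -0.07] w 0.086 g 49.6
t 21.27 p [ 0.5863 -0.1084  0.0675] yaw_y -9.99 tilt [ 0. -0. -1.] F [-0.8  5.   0.2] M [ 1.18  0.24 -0.02] w 0.079 g 49.8
t 21.6 p [ 0.5864 -0.1084  0.0671] yaw_y -9.99 tilt [ 0.001 -0.    -1.   ] F [-1.6  4.9  1.9] M [1.13 0.39 0.04] w 0.085 g 49.9
```

```bash
python3 -m jog '[[0,0,0.04,0],[0,0,0.04,0],[0,0,0.04,0]]'>/dev/null; python3 go.py
python3 -m jog '[[-0.05,0.06,0,0],[-0.05,0.1,0,0],[-0.05,0.1,0,0],[-0.05,0.1,0,0]]'>/dev/null; python3 go.py
python3 -m jog '[[0,0,0,0],[0,0,0,0],[0,0,0,0],[0,0,0,0],[0,0,0,0],[0,0,0,0]]'>/dev/null; python3 go.py
```

```text
t 21.85 p [ 0.5864 -0.1084  0.067 ] yaw_y -9.98 tilt [ 0.001 -0.    -1.   ] F [-1.9  5.1  3.2] M [1.16 0.52 0.03] w 0.089 g 50.3
t 22.18 p [ 0.5864 -0.1084  0.067 ] yaw_y -9.97 tilt [-0.001  0.    -1.   ] F [-4.7  7.1  6.6] M [1.47 1.09 0.02] w 0.081 g 50.7
t 22.68 p [ 0.5864 -0.1084  0.067 ] yaw_y -9.97 tilt [-0.001  0.    -1.   ] F [-5.1  6.2  6.7] M [1.49 1.17 0.03] w 0.083 g 50.7
```

```bash
python3 - <<'E'
from station import bot
from h import *
a=np.radians(-10);ex=np.array([np.cos(a),np.sin(a)]);ey=np.array([-ex[1],ex[0]])
Q=[];G=[]
for _ in range(4):
    P=cloud(bot.read_camera("scene")).reshape(-1,3);S=np.c_[P[:,:2]@ex,P[:,:2]@ey,P[:,2]]
    Q.append(S[(abs(S[:,0]-.5908)<.008)&(abs(S[:,1]+.005)<.043)&(S[:,2]>.03)&(S[:,2]<.11)])
q=np.vstack(Q)
for _ in range(6):
    A=np.c_[np.ones(len(q)),q[:,1]+.005,q[:,2]-.06];k=np.linalg.lstsq(A,q[:,0],rcond=None)[0];r=q[:,0]-A@k;q=q[abs(r)<2.5*r.std()]
print(len(q),k[0],"yaw",-np.degrees(k[1]),"pitch",np.degrees(k[2]))
E
python3 go.py
```

```text
2678 0.5906889697677149 yaw 0.04890986985626684 pitch 0.27965755937326514
t 22.88 p [ 0.5864 -0.1084  0.067 ] yaw_y -9.97 tilt [-0.001  0.    -1.   ] F [-3.5  6.9  6.9] M [1.44 1.11 0.08] w 0.08 g 50.7
```

The cassette is flat within measurement noise, lightly pressed on both faces and standing on the gasket, so I'm handing in.

```bash
python3 -c "
from station import bot
print(bot.hand_in())"; python3 go.py
```

```text
the job is handed in; nothing more can be done
None
the job is handed in; nothing more can be done
```

I handed the job in at about 23 s: the tall cassette stands on the gasket, still gripped, with its ceramic side to the back wall. It is pressed at roughly 4–7 N against wall and guide, square to within about 0.3° by camera; the verdict was not shown.

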